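Feel out a mould seam with a tapered feeler blade

TASK

Take the tapered feeler blade with the orange handle out of its grey stand and, holding it upright with its flat face towards the fixed plaster half (the one nearer the robot), slide it tip down into the middle of the seam between the two halves until you feel it drag firmly (a push of about 10 N). Then let go and leave it standing there, pinched in the seam. Be gentle, as plaster loaded with more than 22 N chips, and leave the cup, bottle, bowl and spatula where they are.

Things in the scene. Friction and masses are not known exactly. Their poses are not given: they have to be found in the camera images.
- gauge_grip (a point): Centre of the orange handle of the loose feeler blade (about 0.15 kg). Handle 24 mm along its x, 40 mm along y, 50 mm tall; z points from tip to handle (up). Under the handle a dark collar, 36 x 46 x 5 mm thick, then 90 mm of polished steel blade, 28 mm wide along y. Its flat face lies at x = -11 mm, parallel to y-z; the face on the +x side slopes.
- gauge_tip (a point): Middle of the blade's tip edge, 120 mm below gauge_grip and 9 mm to its -x side (same axes); flat face 2 mm to the -x side. The blade is 4 mm thick here and gains 1 mm per 5 mm of length, to 22 mm at the collar, all on the sloping +x side. It goes into the seam with its flat face against the fixed half: blade x along seam x.
- stand: Fixed grey stand: open-topped shaft 56 x 64 mm, 100 mm tall, on a 90 mm square foot; origin at the centre of its underside, z up. The blade hangs in its 26 x 32 mm opening, collar resting on the top, handle above, flat face on the robot's side, blade x along stand x within its play. Lift the blade straight up by 95 mm to clear it.
- seam (a point): Middle of the top edge of the fixed plaster half's seam face, 90 mm above the table. z up, y along the seam, x from the fixed half across the gap to the sprung half. The fixed face is the upright plane x = 0, 120 mm long, down to the table. The gap differs every time, 9 to 18 mm at the top; the sprung half's upper 30 mm slopes parallel to the blade's slope, below that it is open.
- mould: Fixed mould half, origin on the table below point seam, same axes: white plaster 70 x 120 x 90 mm on the -x side, in a plywood frame 70 mm tall. Steel on plaster friction is about 0.3, so the push down on the blade about equals the pinch when its flat face lies against this half, and the blade stays when let go.
- clamp: Plywood frame (fixed, 70 mm tall) of the sprung half; origin on the table 9 mm to the +x side of body mould's, same axes. The plaster half in it, 118 mm long and 90 mm tall, starts at a different x each time (the gap); it is pressed towards the fixed half and backs away along x, up to 6 mm, as the blade wedges in: 2 N to start, then 8 N per mm, so 1.6 N more pinch per mm of blade depth.
- cup: White cup, bystander, 64 mm across, 75 mm tall; origin at the centre of its underside.
- hardener: Blue bottle with red cap, bystander, 52 mm across, 130 mm tall; origin at the centre of its underside.
- bowl: Yellow bowl, bystander, 110 mm across, 50 mm tall; origin at the centre of its underside.
- spatula: Spatula lying on the table, bystander, about 280 mm long, blade 65 mm wide; origin under its middle.
Mind the look-alikes: they are no part of the job. What is shaped like the clamp but yellow is not meant.

How it is judged (in metres and radians):
On the way, in this order (a step that is already met when the one before it is completed fails the run):
1. the blade has been lifted clear of its stand, tip above the stand's top (z of gauge_grip in the frame of stand above 0.218 m), for 0.1 s.
2. while still held by the robot, the blade is in the seam and pinched: it bears on the sprung half (z of gauge_grip in the frame of seam below 0.1 m and x of gauge_grip in the frame of seam between 0.004 and 0.02 m and contact force between clamp and anything else above 4 N and contact force between the fingers and anything else above 2 N), for 0.2 s.
At the end, for the whole second after the job is handed in: Released, the blade stands in the seam within 0.12 rad of upright and 0.15 rad of square, handle centre under 100 mm above the mould's top, 4 to 20 mm from the fixed face, within 30 mm of the seam's middle, pinched: over 6 N on the fixed half, over 5 N on the sprung half (z of gauge_grip in the frame of seam below 0.1 m and x of gauge_grip in the frame of seam between 0.004 and 0.02 m and y of gauge_grip in the frame of seam between -0.03 and 0.03 m and angle between gauge_grip's own z axis and vertical below 0.12 rad and angle between the x axis of gauge_grip and the x axis of seam, either way round below 0.15 rad and contact force between mould and anything else above 6 N and contact force between clamp and anything else above 5 N); the robot touches nothing.
It fails at once if a plaster half is loaded with more than 22 N (contact force between any of mould, clamp and anything else above 22 N).
It fails at once if a bystander is moved by more than 30 mm (distance of any of cup, hardener, bowl, spatula from where it was at the start of the episode above 0.03 m).
It also fails if it takes over 64 s, if anything falls off the work surface, if the arm or the gripper's body presses on something with over 40 N, if the wrist force passes 120 N, or if a joint passes its speed limit or range.

ROBOT

A 6-joint arm with a two-finger parallel gripper is mounted at the origin on the work surface. World frame = base frame: x ahead of the robot, y to its left, z up, the work surface at z = 0. Lengths are in mm, angles in rad, forces in N, time in s.
With the tool pointing down it reaches from about 300 to 775 mm from the base axis. Payload 14.6 kg.
Tool frame: the origin (TCP) lies at the very end of the fingers, on their centre line; the grasp point (between the pads) lies 19 mm behind it (grip_point_offset is the distance from the TCP to the grasp point, in mm); z points along the fingers, y is the line along which they close (so a half turn about z gives the same grasp; the last joint's range is limited). The gripper opens to 94 mm and grips with 3 to 60 N. Pads are 16 mm wide; open, the fingers measure 119 mm over their backs; the gripper's body (75 mm by 177 mm) begins 78 mm behind the grasp point.
Start: joints at [1.2, 0.3, 1.521, -0, 1.321, -0.067], TCP at [164.529, 524.804, 165.546] pointing down, gripper open.
Joint ranges: [-3.03, 3.03], [-0.79, 2.21], [0.23, 2.52], [-1.04, 4.18], [0, 3.07], [-2.55, 2.55]. Speed limits (rad/s): [2.22, 2.22, 2.57, 3.14, 3.14, 3.14].

INTERFACE

Orientations are given as [roll, pitch, yaw] about the fixed x, y, z axes, in that order (R = Rz(yaw) Ry(pitch) Rx(roll)).
In Python, from cell import read_state, camera, camera_info, sign_off, grip_point_offset gives the robot as it stands.
- The arm moves only by the shell command python3 -m handwheel 'ROWS' [FORCE]. ROWS is text: rows parted by semicolons, each of 5 numbers parted by spaces: the shift along the world's x, y, z in units of 40 mm (1.0 is 40 mm), then the turn about the world's z in units of 5 degrees (1.0 is 5 degrees), then the closure, from 0 (fully open) to 1 (shut). In form: dx dy dz yaw gripper; .... A call has 1 to 12 rows; each row shifts and turns the commanded pose from where the row before left it; what a row does not reach is not made up. A row lasts 1/12 s, in which the tool goes at most 41.7 mm and 7.16 degrees, less where a joint would pass 70% of its speed; a pose out of reach is approached as far as the arm can. A call is refused whole if a number of a shift passes 1 or a number of a turn 1, either way. A call with a gripper value outside its range is refused whole. The fingers move at their own pace and stop on an object; FORCE is the grip in N (left out, the last holds). Time passes only in rows, so rows that do not move let the fingers close. It gives the time, the measured TCP pose, the force, the opening and the grip force at its end, in the units of the state.
- read_state(): the state, without advancing time (a new reading comes with each control period).
- camera(name): name is "side" or "top" or "wrist"; returns (picture, depth): 400x640x3 uint8, red, green, blue; 400x640 float32, mm along the optical axis (not along the pixel's ray), 0 where there is no reading.
- camera_info(name): a dict with "intrinsics" (3x3 intrinsics, pixels), "world_from_camera" (4x4, takes a point from camera to world coordinates). Camera axes: x right, y down, z forward; pixel columns grow to the right and rows downward; lengths in mm; the calibration is good to about 2 mm. A picture is of the moment at which its call begins: read the wrist's pose just before it. camera_info takes no time and is no camera call; for the wrist camera it gives the pose at the moment of the call.
- sign_off(): hands the job in; it is judged then, once.
The state is a dict: "clock": time; "joints": joint angles; "qd": joint speeds; "effort": joint torques, N m; "eef_pos": TCP position; "eef_rot": TCP orientation; "wrist_force": force on the tool from outside, world axes, zero at the start; "moment": the same for the moment, N m; "finger_gap": finger opening in mm; "finger_force": force on a finger pad.
Only numpy, scipy, OpenCV 4.12 (cv2) and the standard library are available. Lean on these libraries where they do the work, as an engineer would, in place of code of your own. Each camera call takes 0.05 s, during which the arm holds its last target. There are 200 camera calls.

## Working session

There is one attempt and no reset: what is moved stays moved. The work goes in short steps, Python scripts to look and compute and a shell command to move; the robot and the scene stay as the last step left them, time stands still between calls to the robot, and variables do not carry over. Pictures are saved under pics/ and viewed, at most 10 in all, crops included, and the job is handed in when it is done.

```bash
mkdir -p pics
cat > h.py <<'E'
import numpy as np,cv2
from cell import *
def snap(n,f):
    i=camera_info(n);p,d=camera(n);cv2.imwrite(f'pics/{f}.png',p[:,:,::-1]);np.savez(f'{f}.npz',p=p,d=d,K=i['intrinsics'],T=i['world_from_camera'])
def cloud(f):
    z=np.load(f'{f}.npz');d=z['d'];K=z['K'];v,u=np.mgrid[:d.shape[0],:d.shape[1]]
    P=np.stack([(u-K[0,2])/K[0,0]*d,(v-K[1,2])/K[1,1]*d,d],-1)
    return z['p'],P@z['T'][:3,:3].T+z['T'][:3,3],d>0
E
python3 - <<'E'
from h import *
snap('top','t1');snap('side','s1')
for n in('top','side'):print(camera_info(n))
print(read_state(),grip_point_offset)
E
```

```text
{'intrinsics': array([[397.47651543,   0.        , 314.88758811],
       [  0.        , 397.47651543, 202.52796463],
       [  0.        ,   0.        ,   1.        ]]), 'world_from_camera': array([[-1.25476781e-02, -9.89905447e-01,  1.41172810e-01,
         3.89362966e+02],
       [-9.99554580e-01,  1.62406648e-02,  2.50376361e-02,
        -1.04447856e+02],
       [-2.70776326e-02, -1.40795764e-01, -9.89668305e-01,
         9.73126770e+02],
       [ 0.00000000e+00,  0.00000000e+00,  0.00000000e+00,
         1.00000000e+00]])}
{'intrinsics': array([[481.21342138,   0.        , 322.58747933],
       [  0.        , 481.21342138, 203.43299989],
       [  0.        ,   0.        ,   1.        ]]), 'world_from_camera': array([[ 9.89155716e-01, -1.03189333e-01,  1.04512827e-01,
         3.55680368e+02],
       [-1.46046211e-01, -7.66356484e-01,  6.25594312e-01,
        -8.68063318e+02],
       [ 1.55394234e-02, -6.34073892e-01, -7.73116308e-01,
         1.06931522e+03],
       [ 0.00000000e+00,  0.00000000e+00,  0.00000000e+00,
         1.00000000e+00]])}
{'clock': 0.1, 'joints': array([ 1.20037801e+00,  3.00436552e-01,  1.52149078e+00, -1.24659512e-05,
        1.32072064e+00, -6.65886719e-02]), 'qd': array([ 1.22533961e-03, -1.02581901e-03, -8.42561790e-04, -4.96724817e-04,
        4.80277660e-04, -6.87394685e-05]), 'effort': array([ 1.58949773e-03, -5.32643652e+01, -3.53283548e+01,  7.09891599e-02,
        2.34922307e-02, -8.14880946e-05]), 'eef_pos': array([164.44873099, 524.5540655 , 165.04350646]), 'eef_rot': array([-3.14053887e+00, -5.81724721e-05,  2.83776607e+00]), 'wrist_force': array([ 0.16883926, -0.0190035 , -0.30217913]), 'moment': array([ 0.02546001, -0.05497038,  0.01179375]), 'finger_force': 0.0, 'finger_gap': 93.84968837610636} 18.8
```

View pics/t1.png

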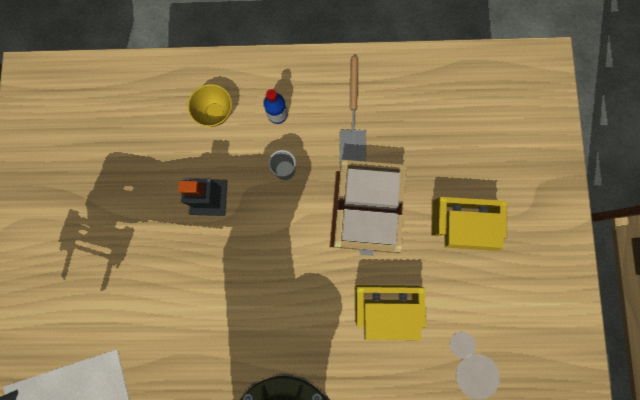

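View pics/s1.png

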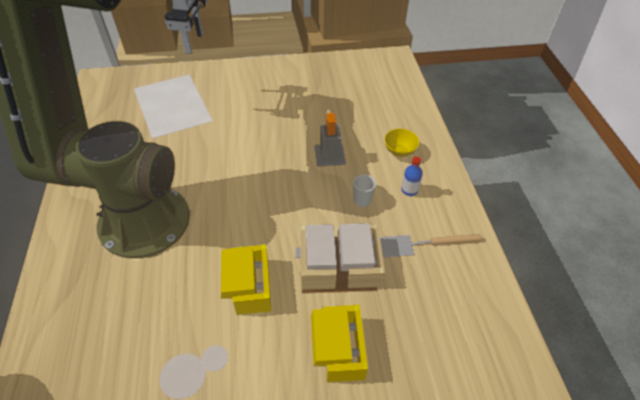

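Top view: orange handle at (189,187) on the stand (207,197), and the mould's seam runs along row ~208, columns 342–402. The cup is at (283,165), between and ahead of the two. The yellow look-alikes are at (472,223) and (391,314).

Run:
```python
from h import *
for f in('t1','s1'):
    p,W,ok=cloud(f);h=cv2.cvtColor(p,cv2.COLOR_RGB2HSV).astype(int);x,y,z=W[...,0],W[...,1],W[...,2]
    m=ok&(h[...,0]<14)&(h[...,1]>180)&(h[...,2]>120)&(z>100)&(z<200)&(y>100)
    q=W[m];print(f,'orange',len(q),q.min(0),q.max(0),np.median(q,0))
    t=q[q[:,2]>np.percentile(q[:,2],90)-6];print(' top',len(t),t.mean(0),cv2.minAreaRect(t[:,:2].astype(np.float32)))
    s=ok&(z>90)&(z<108)&(abs(x-q[:,0].mean())<60)&(abs(y-q[:,1].mean())<60)&~m
    print(' standtop',s.sum(),W[s].min(0),W[s].max(0),cv2.minAreaRect(W[s][:,:2].astype(np.float32)))
    k=ok&(h[...,1]<60)&(z>80)&(z<98)&(x>250)&(x<560)&(y<-80)&(y>-400)
    n,l,st,c=cv2.connectedComponentsWithStats(k.astype(np.uint8))
    for i in range(1,n):
        if st[i,4]>80: Q=W[l==i];print(' plaster',st[i],Q.mean(0),cv2.minAreaRect(Q[:,:2].astype(np.float32)))
    Q=W[ok&(z>40)&(z<140)&(x>450)&(x<600)&(abs(y)<100)]
    if len(Q): print('cup/bottle',Q.min(0),Q.max(0))
```

```text
t1 orange 196 [534.62510797 165.67394628 150.7234392 ] [557.24128026 205.84944142 159.02504148] [545.67281258 186.14597838 154.72119225]
 top 196 [545.78546988 186.08909924 154.65701654] ((545.9334716796875, 185.82345581054688), (40.1573371887207, 21.94824981689453), 88.77333068847656)
 standtop 449 [516.95898227 153.95134948  90.04134606] [575.4478949  218.96546848 107.64456049] ((546.4571533203125, 186.38067626953125), (64.69979858398438, 56.84694290161133), 87.87142944335938)
 plaster [ 345  182   54   25 1178] [ 534.41288559 -212.30334557   89.02917362] ((534.0292358398438, -209.8568115234375), (119.56177520751953, 54.309478759765625), 88.50022888183594)
 plaster [ 342  209   56   36 1689] [ 459.9213838  -202.35517629   89.37116356] ((460.4672546386719, -202.7597198486328), (119.2828598022461, 70.51065826416016), 84.27412414550781)
cup/bottle [580.76875237 -32.12576264  42.30239473] [599.65835236  21.55510037  77.26320934]
s1 orange 15 [536.13361106 163.58526982 108.23507625] [557.16203439 173.87031239 150.96593159] [545.13178255 167.31107491 115.09202404]
 top 4 [543.12298636 167.95373321 149.08155266] ((544.4739379882812, 167.56103515625), (0.6669045090675354, 17.20991325378418), 76.9882583618164)
 standtop 229 [520.2752904  149.27037912  90.04879086] [577.60585327 219.51127166 107.82267274] ((549.1126708984375, 184.29537963867188), (69.03353118896484, 55.95984649658203), 87.65267181396484)
 plaster [ 306  225   30   44 1208] [ 462.18794199 -208.26627999   90.70425496] ((462.9565124511719, -203.9461669921875), (124.20632934570312, 70.05255126953125), 83.72837829589844)
 plaster [339 224  26  43 843] [ 535.69614604 -217.51571049   90.3424406 ] ((537.4678955078125, -211.04595947265625), (123.76310729980469, 52.8419189453125), 86.20025634765625)
cup/bottle [583.35347746 -34.52345902  41.34774159] [599.85686606  18.99646229  81.1624963 ]
```

```bash
python3 -m handwheel '0.6 -0.53 0.2 -1 0;0.6 -0.53 0.2 -1 0;0.6 -0.53 0.2 -1 0;0.6 -0.53 0.2 -1 0;0.6 -0.53 0.2 -1 0;0.6 -0.53 0.2 -1 0;0.6 -0.53 0 -1 0;0.6 -0.53 0 -1 0;0.6 -0.53 0 -1 0;0.6 -0.53 0 -1 0;0.6 -0.53 0 -1 0;0.6 -0.53 0 -1 0' 40; python3 -m handwheel '0.6 -0.53 0 -1 0;0.6 -0.53 0 -1 0;0.6 -0.53 0 -0.3 0;0.3 -0.2 0 0 0;0 0 0 0 0;0 0 0 0 0;0 0 0 0 0'
python3 - <<'E'
from h import *
snap('wrist','w1')
p,W,ok=cloud('w1');h=cv2.cvtColor(p,cv2.COLOR_RGB2HSV).astype(int);x,y,z=W[...,0],W[...,1],W[...,2]
m=ok&(h[...,0]<14)&(h[...,1]>180)&(z>148)&(z<162)
q=W[m];print('top',len(q),np.median(q,0),cv2.minAreaRect(q[:,:2].astype(np.float32)))
s=read_state();print(s['eef_pos'],s['eef_rot'],s['joints'])
E
```

```text
clock: 1.1
eef_pos: [453.4, 269.1, 213.3]
eef_rot: [-3.141, 0.0, 1.786]
wrist_force: [-1.1, 0.7, -0.2]
finger_gap: 94.1
finger_force: 0.0
clock: 1.68
eef_pos: [535.8, 199.7, 213.4]
eef_rot: [-3.141, -0.0, 1.591]
wrist_force: [0.9, 0.2, 0.7]
finger_gap: 94.3
finger_force: 0.0
top 708 [549.38016418 185.52828458 154.38327841] ((549.1150512695312, 186.74085998535156), (39.74357986450195, 23.10942268371582), 87.75943756103516)
[535.7014243  199.80904025 213.60174346] [-3.14142978e+00 -1.38099793e-04  1.59161650e+00] [2.92849805e-01 3.17724508e-01 1.38641544e+00 1.78364252e-04
 1.43757248e+00 2.72005915e-01]
```

View pics/w1.png

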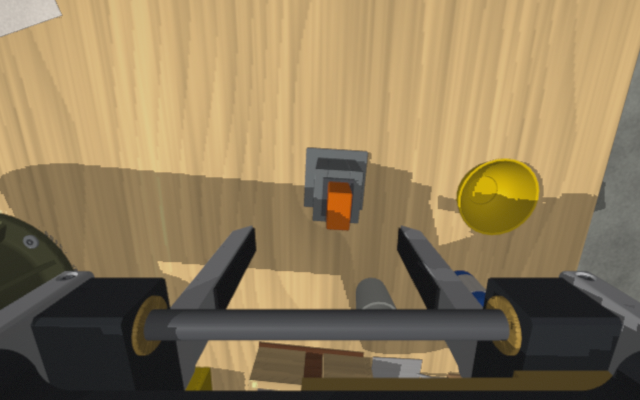

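The wrist view shows the handle's top at (340,205), between the fingers and clear of everything. I'll centre on it, lower and grip.

```bash
python3 -m handwheel '0.3 -0.34 0 -0.5 0;0 0 0 0 0;0 0 0 0 0;0 0 -0.6 0 0;0 0 -0.6 0 0;0 0 -0.6 0 0;0 0 -0.4 0 0;0 0 -0.24 0 0;0 0 0 0 0;0 0 0 0 0'; python3 -m handwheel '0 0 0 0 1;0 0 0 0 1;0 0 0 0 1;0 0 0 0 1;0 0 0 0 1;0 0 0 0 1;0 0 0 0 1;0 0 0 0 1;0 0 0 0 1' 40
```

```text
clock: 2.57
eef_pos: [548.4, 185.8, 116.6]
eef_rot: [3.141, -0.0, 1.547]
wrist_force: [0.1, 0.9, 0.7]
finger_gap: 93.9
finger_force: 0.0
clock: 3.32
eef_pos: [548.5, 185.2, 115.9]
eef_rot: [-3.142, -0.0, 1.546]
wrist_force: [-0.4, -0.1, -0.5]
finger_gap: 37.7
finger_force: 0.0
```

```bash
python3 -m handwheel '0 0 0 0 1;0 0 0 0 1;0 0 0 0 1;0 0 0 0 1;0 0 0 0 1;0 0 0 0 1;0 0 0 0 1;0 0 0 0 1;0 0 0 0 1' 40
```

```text
clock: 4.07
eef_pos: [548.5, 185.2, 115.9]
eef_rot: [-3.142, 0.0, 1.546]
wrist_force: [0.1, 0.1, -0.5]
finger_gap: 0.4
finger_force: 0.0
```

Run:
```python
from h import *
snap('wrist','w2');snap('side','s2');snap('top','t2')
a=cv2.imread('pics/w2.png');b=cv2.imread('pics/s2.png')[60:260,220:520];c=cv2.imread('pics/t2.png')[100:300,100:400]
cv2.imwrite('pics/m2.png',np.vstack([cv2.resize(a,(600,375))[150:375],np.hstack([b,c])]))
```

```text
(no output)
```

View pics/m2.png

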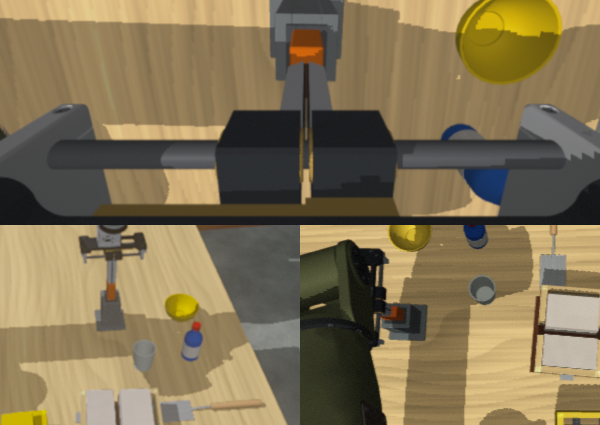

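The montage shows the fingers shut beside the handle on its -y side, with the blade still upright in its stand. Now measuring the offset.

Run:
```python
from h import *
for f in('w2','t2','s2','w1','s1'):
    p,W,ok=cloud(f);h=cv2.cvtColor(p,cv2.COLOR_RGB2HSV).astype(int);x,y,z=W[...,0],W[...,1],W[...,2]
    m=ok&(h[...,0]<14)&(h[...,1]>150)&(h[...,2]>60)&(z>100)&(z<165)&(abs(x-546)<40)&(abs(y-186)<50)
    q=W[m];print(f,len(q),q.min(0).round(),q.max(0).round(),np.median(q,0).round(1),np.percentile(q,[5,95],0).round().tolist())
    v,u=np.nonzero(m);print('  px',u.min(),u.max(),v.min(),v.max())
i=np.load('w2.npz');print(i['T'].round(3))
s=read_state();print(s['eef_pos'],s['eef_rot'],s['joints'])
# project TCP and handle into w2,w1 & t2
for f in('w2','w1','t2'):
    z=np.load(f+'.npz')
    for P in([548,186,154],[548.5,185.2,116],[548,205,154]):
        c=np.linalg.inv(z['T'])@np.r_[P,1];a=z['K']@c[:3];print(f,P,(a[:2]/a[2]).round(),c[2].round())
```

```text
w2 1114 [535. 190. 104.] [562. 207. 157.] [550.2 205.5 152.7] [[539.0, 195.0, 115.0], [560.0, 207.0, 155.0]]
  px 309 344 192 229
t2 167 [533. 166. 110.] [557. 203. 157.] [538.8 172.6 148.1] [[534.0, 167.0, 118.0], [555.0, 198.0, 156.0]]
  px 181 202 181 194
s2 34 [536. 163. 106.] [559. 180. 160.] [543.9 167.8 134.7] [[537.0, 164.0, 107.0], [558.0, 179.0, 155.0]]
  px 327 335 119 134
w1 927 [537. 164. 103.] [561. 207. 157.] [549.1 190.1 154.1] [[538.0, 169.0, 119.0], [560.0, 207.0, 155.0]]
  px 326 351 182 229
s1 33 [536. 164. 105.] [561. 195. 151.] [545.1 167.4 118.2] [[536.0, 164.0, 107.0], [560.0, 181.0, 150.0]]
  px 326 335 123 134
[[ 1.00000e+00 -2.30000e-02 -7.00000e-03  5.51251e+02]
 [-2.40000e-02 -9.61000e-01 -2.74000e-01  2.66008e+02]
 [-1.00000e-03  2.74000e-01 -9.62000e-01  3.34729e+02]
 [ 0.00000e+00  0.00000e+00  0.00000e+00  1.00000e+00]]
[548.51823021 185.20639449 115.93132773] [-3.14154112e+00  1.19035933e-05  1.54628707e+00] [2.62366552e-01 4.07080404e-01 1.49509639e+00 3.34705852e-06
 1.23946866e+00 2.86874719e-01]
w2 [548, 186, 154] [324. 238.] 196.0
w2 [548.5, 185.2, 116] [325. 219.] 233.0
w2 [548, 205, 154] [324. 211.] 191.0
w1 [548, 186, 154] [338. 212.] 294.0
w1 [548.5, 185.2, 116] [337. 201.] 330.0
w1 [548, 205, 154] [338. 193.] 288.0
t2 [548, 186, 154] [187. 185.] 840.0
t2 [548.5, 185.2, 116] [193. 188.] 878.0
t2 [548, 205, 154] [178. 185.] 841.0
```

Run:
```python
from h import *
p,W,ok=cloud('w2')
for r in range(205,300,10): print(r,[(c,W[r,c].round().astype(int).tolist(),p[r,c].tolist()) for c in (300,312,325,338,350)])
a=cv2.imread('pics/w2.png')[150:300,220:430];b=cv2.imread('pics/s2.png')[80:180,290:370];c=cv2.imread('pics/t2.png')[150:230,150:240]
cv2.imwrite('pics/m3.png',np.hstack([cv2.resize(x,(k,400),interpolation=2) for x,k in((a,400),(b,200),(c,200))]))
```

```text
205 [(300, [527, 193, 100], [77, 78, 79]), (312, [540, 206, 145], [116, 58, 16]), (325, [549, 207, 146], [109, 55, 16]), (338, [558, 206, 145], [109, 55, 16]), (350, [569, 191, 99], [75, 77, 78])]
215 [(300, [527, 183, 99], [75, 77, 78]), (312, [540, 202, 154], [209, 100, 11]), (325, [549, 202, 154], [208, 100, 14]), (338, [557, 202, 154], [200, 97, 13]), (350, [569, 183, 100], [74, 76, 77])]
225 [(300, [526, 174, 99], [74, 76, 77]), (312, [540, 196, 154], [139, 69, 15]), (325, [549, 195, 154], [139, 70, 18]), (338, [557, 195, 155], [138, 68, 13]), (350, [569, 173, 99], [75, 77, 78])]
235 [(300, [526, 165, 99], [75, 78, 78]), (312, [541, 196, 171], [87, 88, 89]), (325, [549, 194, 168], [41, 32, 28]), (338, [557, 196, 173], [89, 88, 90]), (350, [569, 165, 101], [74, 76, 77])]
245 [(300, [515, 109, 0], [90, 83, 71]), (312, [542, 195, 185], [90, 89, 90]), (325, [549, 194, 182], [39, 28, 25]), (338, [556, 195, 186], [89, 89, 90]), (350, [569, 154, 99], [80, 80, 77])]
255 [(300, [514, 95, 0], [130, 111, 78]), (312, [542, 196, 197], [90, 90, 91]), (325, [549, 194, 194], [38, 29, 23]), (338
[... 152 characters left out ...]
, (325, [549, 194, 205], [53, 47, 38]), (338, [555, 196, 208], [88, 88, 89]), (350, [561, 195, 207], [90, 89, 90])]
275 [(300, [538, 196, 217], [89, 88, 89]), (312, [543, 196, 217], [88, 87, 89]), (325, [549, 194, 215], [58, 50, 40]), (338, [555, 195, 216], [88, 88, 89]), (350, [560, 195, 216], [88, 88, 89])]
285 [(300, [543, 220, 262], [27, 26, 30]), (312, [546, 219, 262], [29, 30, 33]), (325, [549, 194, 223], [58, 51, 40]), (338, [553, 219, 262], [27, 28, 32]), (350, [557, 220, 263], [28, 28, 31])]
295 [(300, [543, 220, 267], [28, 28, 31]), (312, [546, 220, 267], [26, 28, 30]), (325, [549, 191, 225], [64, 57, 47]), (338, [553, 219, 266], [26, 26, 30]), (350, [556, 219, 267], [27, 28, 32])]
```

View pics/m3.png

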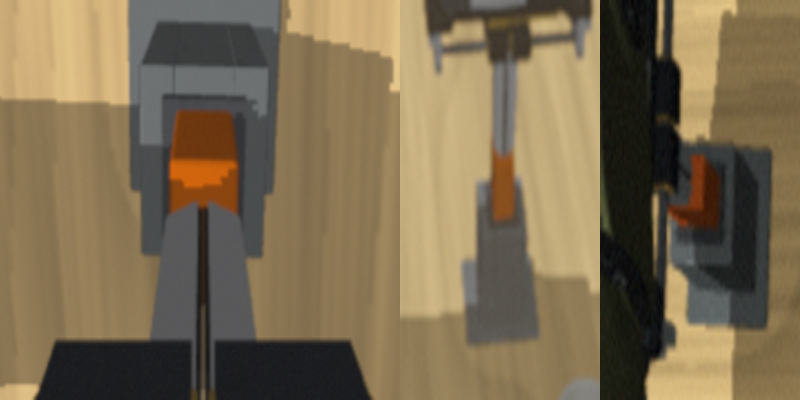

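The fingertips are closed above the handle's top instead of around it. I'll compare the tip height seen by the cameras with the reported TCP.

Run:
```python
from h import *
for f,e in(('w1',[535.7,199.8,213.6]),('w2',[548.5,185.2,115.9])):
    p,W,ok=cloud(f);e=np.array(e)
    z=np.load(f+'.npz');print(f,'cam rel tcp',z['T'][:3,3]-e)
    m=ok&(W[...,2]>e[2]-5)&(W[...,2]<e[2]+90)&(abs(W[...,1]-e[1])<25)&(abs(W[...,0]-e[0])<70)&(p.max(-1)<130)&(np.ptp(p,-1)<12)
    q=W[m]-e
    for s in(-1,1):
        k=q[q[:,0]*s>0]; k=k[np.argsort(k[:,2])]; print(s,len(k),k[:4].round(1).tolist())
p,W,ok=cloud('s2');m=ok&(abs(W[...,0]-548)<20)&(abs(W[...,1]-183)<20)&(W[...,2]>150)
v,u=np.nonzero(m)
for r in range(v.min(),v.max()+1):
    c=u[v==r]; c=c[len(c)//2:len(c)//2+1]
    if len(c): print(r,W[r,c[0]].round().tolist(),p[r,c[0]].tolist())
```

```text
w1 cam rel tcp [ -0.73524771  80.66008628 218.6226196 ]
-1 1389 [[-47.8, 7.7, 40.4], [-48.9, 9.3, 40.9], [-48.3, 9.3, 40.9], [-47.5, 7.5, 41.7]]
1 1421 [[49.4, 10.9, 39.8], [48.7, 9.7, 40.3], [48.1, 1.3, 40.5], [48.2, -0.1, 40.6]]
w2 cam rel tcp [  2.75062638  80.80824183 218.829052  ]
-1 697 [[-1.8, 10.1, 41.9], [-0.5, 8.9, 42.4], [-2.4, 10.8, 43.5], [-3.0, 10.8, 43.5]]
1 725 [[2.7, 8.6, 41.9], [2.1, 8.7, 42.1], [4.0, 10.5, 43.2], [4.7, 10.5, 43.2]]
13 [551.0, 201.0, 467.0] [88, 90, 62]
14 [546.0, 199.0, 465.0] [96, 96, 66]
15 [548.0, 199.0, 463.0] [93, 94, 63]
16 [547.0, 193.0, 464.0] [96, 98, 65]
17 [546.0, 188.0, 464.0] [98, 100, 67]
18 [548.0, 182.0, 465.0] [97, 98, 66]
19 [547.0, 177.0, 465.0] [97, 100, 67]
20 [546.0, 174.0, 464.0] [100, 101, 69]
21 [548.0, 170.0, 464.0] [100, 101, 68]
22 [546.0, 169.0, 462.0] [101, 102, 68]
23 [543.0, 166.0, 461.0] [96, 97, 66]
57 [530.0, 164.0, 371.0] [54, 48, 41]
62 [531.0, 164.0, 356.0] [89, 89, 85]
64 [528.0, 164.0, 351.0] [51, 42, 29]
68 [528.0, 164.0, 339.0] [105, 102, 100]
71 [533.0, 176.0, 321.0] [96, 94, 92]
72 [547.0, 165.0, 325.0] [
[... 1195 characters left out ...]
.0, 176.0, 204.0] [99, 95, 92]
107 [548.0, 179.0, 199.0] [99, 94, 91]
108 [550.0, 175.0, 198.0] [98, 94, 88]
109 [548.0, 179.0, 192.0] [100, 94, 89]
110 [548.0, 177.0, 189.0] [96, 91, 87]
111 [548.0, 178.0, 185.0] [96, 92, 88]
112 [548.0, 178.0, 181.0] [99, 94, 90]
113 [548.0, 178.0, 178.0] [99, 95, 90]
114 [548.0, 177.0, 175.0] [98, 95, 90]
115 [548.0, 175.0, 173.0] [99, 96, 90]
116 [548.0, 177.0, 168.0] [98, 94, 91]
117 [549.0, 181.0, 161.0] [98, 93, 87]
118 [549.0, 181.0, 157.0] [115, 91, 78]
119 [548.0, 173.0, 160.0] [133, 85, 53]
120 [548.0, 174.0, 155.0] [142, 82, 31]
121 [550.0, 169.0, 156.0] [141, 79, 27]
122 [544.0, 166.0, 155.0] [140, 81, 30]
123 [547.0, 166.0, 152.0] [137, 80, 31]
```

Both cameras put the real fingertips about 40 mm above the reported TCP, with x and y agreeing. I'll open and lower a further 41 mm so the tips come to z≈115, and use this offset from here on.

```bash
Z='0 0 0 0 0'; python3 -m handwheel '0 0 0 0 0;0 0 0 0 0;0 0 0 0 0;0 0 0 0 0;0 0 0 0 0;0 0 0 0 0;0 0 0 0 0;0 0 0 0 0;0 0 0 0 0;0 0 0 0 0;0 0 0 0 0;0 0 0 0 0'; python3 -m handwheel '0 0 -0.3 0 0;0 0 -0.3 0 0;0 0 -0.3 0 0;0 0 -0.12 0 0;0 0 0 0 0;0 0 0 0 0'
```

```text
clock: 5.22
eef_pos: [548.5, 185.2, 116.0]
eef_rot: [-3.142, -0.0, 1.546]
wrist_force: [-0.5, 0.4, 0.5]
finger_gap: 76.9
finger_force: 0.0
clock: 5.72
eef_pos: [548.4, 185.2, 74.7]
eef_rot: [-3.141, 0.0, 1.546]
wrist_force: [0.1, 0.0, 0.4]
finger_gap: 93.9
finger_force: 0.0
```

```bash
python3 -m handwheel '0 0 0 0 1;0 0 0 0 1;0 0 0 0 1;0 0 0 0 1;0 0 0 0 1;0 0 0 0 1;0 0 0 0 1;0 0 0 0 1;0 0 0 0 1;0 0 0 0 1;0 0 0 0 1;0 0 0 0 1' 40;python3 -m handwheel '0 0 0 0 1;0 0 0 0 1;0 0 0 0 1' 40
```

```text
clock: 6.72
eef_pos: [548.5, 185.2, 75.1]
eef_rot: [-3.141, 0.0, 1.546]
wrist_force: [-0.3, -0.9, 0.1]
finger_gap: 23.8
finger_force: 39.9
clock: 6.97
eef_pos: [548.5, 185.2, 75.1]
eef_rot: [-3.142, 0.0, 1.546]
wrist_force: [0.6, 1.1, -0.3]
finger_gap: 23.6
finger_force: 39.9
```

```bash
python3 -m handwheel '0 0 0.3 0 1;0 0 0.6 0 1;0 0 0.8 0 1;0 0 0.8 0 1;0 0 0.8 0 1;0 0 0.6 0 1;0 0 0.3 0 1;0 0 0 0 1;0 0 0 0 1;0 0 0 0 1'; python3 -m handwheel '-0.1 -0.6 0 0 1;-0.1 -0.9 0 0 1;-0.1 -0.9 0 0 1;-0.1 -0.9 0 0 1;-0.1 -0.9 0 0 1;-0.1 -0.9 0 0 1;-0.1 -0.9 0 -0.3 1;-0.1 -0.9 0 -0.3 1;-0.1 -0.9 0 -0.3 1;-0.1 -0.9 0 0 1;0 -0.6 0 0 1;0 -0.45 0 0 1';python3 -m handwheel '0 0 0 0 1;0 0 0 0 1;0 0 0 0 1;0 0 0 0 1'
python3 - <<'E'
from h import *
snap('wrist','w4');s=read_state();print(s)
snap('side','s4');snap('top','t4')
for f in('w4','s4','t4'):
    p,W,ok=cloud(f);h=cv2.cvtColor(p,cv2.COLOR_RGB2HSV).astype(int);x,y,z=W[...,0],W[...,1],W[...,2]
    k=ok&(h[...,1]<70)&(z>84)&(z<96)&(x>400)&(x<580)&(y<-120)&(y>-290)
    n,l,st,c=cv2.connectedComponentsWithStats(k.astype(np.uint8))
    for i in range(1,n):
        if st[i,4]>300: Q=W[l==i];print(f,' plaster',st[i],Q.mean(0),cv2.minAreaRect(Q[:,:2].astype(np.float32)))
E
```

```text
clock: 7.8
eef_pos: [548.1, 185.1, 242.0]
eef_rot: [-3.14, 0.001, 1.546]
wrist_force: [0.1, -0.2, -1.9]
finger_gap: 23.8
finger_force: 39.9
clock: 8.8
eef_pos: [507.5, -207.0, 241.7]
eef_rot: [-3.139, -0.001, 1.466]
wrist_force: [0.3, -0.2, -2.0]
finger_gap: 23.9
finger_force: 39.9
clock: 9.13
eef_pos: [508.6, -203.8, 242.8]
eef_rot: [-3.141, -0.0, 1.469]
wrist_force: [0.6, 0.2, -1.4]
finger_gap: 24.0
finger_force: 39.9
{'clock': 9.1833, 'joints': array([-4.47935743e-01,  2.48644338e-01,  1.40733841e+00,  8.84824772e-05,
        1.48596860e+00, -3.46139818e-01]), 'qd': array([-0.00304245, -0.00254502, -0.00337391,  0.00039895,  0.0008231 ,
       -0.00150915]), 'effort': array([-3.49578727e-01, -5.22342753e+01, -3.73839211e+01,  5.69528388e-02,
        3.90268920e-02,  1.19969097e-02]), 'eef_pos': array([ 508.6074682 , -203.75537478,  242.99304241]), 'eef_rot': array([-3.14128515e+00, -2.04625843e-04,  1.46899286e+00]), 'wrist_force': array([ 0.26375818,  1.77209585, -1.69079359]), 'moment': array([-0.10463251,  0.0113872 , -0.04320956]), 'finger_force': 39.89473879337311, 'finger_gap': 24.187827058732978}
w4  plaster [ 262  134   57   90 4310] [ 461.44132715 -194.59412684   89.49384746] ((463.2525939941406, -202.3482208251953), (118.8208999633789, 70.19229125976562), 84.2271499633789)
w4  plaster [ 331  135   53   89 3938] [ 550.19718389 -204.81294931   89.42721209] ((547.98095703125, -211.50875854492188), (120.63903045654297, 68.57076263427734), 87.2601089477539)
s4  plaster [ 306  225   30   43 1170] [ 462.30369591 -206.73375539   90.80647702] ((462.99566650390625, -203.0989990234375), (123.99458312988281, 69.98927307128906), 83.95016479492188)
s4  plaster [ 340  224   33   42 1116] [ 546.18712806 -216.76390991   90.72865853] ((549.2886962890625, -211.24905395507812), (122.69693756103516, 71.76032257080078), 84.26224517822266)
```

View pics/w4.png

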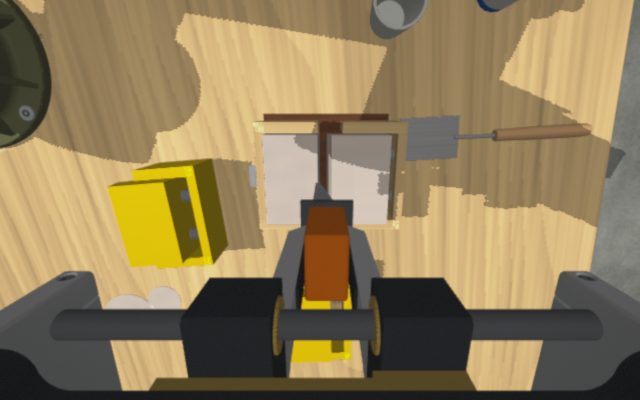

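The wrist view shows the blade held upright over the middle of the mould. The seam is the dark strip at column ~325, rows 125–195, and the collar is at (327,210). Next I'll fit the seam faces and the handle pose.

```bash
cat > seam.py <<'E'
from h import *
import sys
f=sys.argv[1]
p,W,ok=cloud(f);h=cv2.cvtColor(p,cv2.COLOR_RGB2HSV).astype(int);x,y,z=W[...,0],W[...,1],W[...,2]
k=ok&(h[...,1]<70)&(z>84)&(z<96)&(x>400)&(x<600)&(y<-120)&(y>-290)
n,l,st,c=cv2.connectedComponentsWithStats(k.astype(np.uint8))
big=sorted([i for i in range(1,n) if st[i,4]>300],key=lambda i:c[i][0])
for i,fn in zip(big[:2],(np.max,np.min)):
    E=[]
    for r in range(st[i,1]+2,st[i,1]+st[i,3]-2):
        cc=np.nonzero(l[r]==i)[0]
        if len(cc)>10: E.append(W[r,fn(cc)])
    E=np.array(E);E=E[:]
    b=np.polyfit(E[:,1],E[:,0],1)
    for _ in range(3):
        r=E[:,0]-np.polyval(b,E[:,1]);b=np.polyfit(E[abs(r)<2,1],E[abs(r)<2,0],1)
    print(i,'dx/dy',b[0],'deg',np.degrees(np.arctan(b[0])),'x at y=-206:',np.polyval(b,-206),'y range',W[l==i][:,1].min(),W[l==i][:,1].max(),'std',r.std())
m=ok&(h[...,0]<14)&(h[...,1]>150)&(z>270)&(z<340)
if m.sum():
    q=W[m];t=q[q[:,2]>np.percentile(q[:,2],70)-4];print('orange',np.percentile(q,[2,98],0).round(1).tolist(),cv2.minAreaRect(t[:,:2].astype(np.float32)))
E
python3 seam.py w4; python3 seam.py s4
python3 - <<'E'
from h import *
z=np.load('s4.npz')
# orange & blade in side view
for f in('s4','t4'):
    p,W,ok=cloud(f);h=cv2.cvtColor(p,cv2.COLOR_RGB2HSV).astype(int)
    m=ok&(h[...,0]<14)&(h[...,1]>150)&(h[...,2]>60)&(W[...,2]>260)&(W[...,2]<340);q=W[m]
    if len(q):print(f,len(q),np.percentile(q,[2,50,98],0).round(1).tolist())
    b=ok&(W[...,2]>165)&(W[...,2]<270)&(abs(W[...,0]-505)<40)&(abs(W[...,1]+205)<40)
    for a in range(165,270,10):
        g=W[b&(W[...,2]>=a)&(W[...,2]<a+10)]
        if len(g):print(f,a,len(g),g.min(0).round(1),g.max(0).round(1))
E
cp pics/s4.png pics/s4b.png; python3 -c "
import cv2;a=cv2.imread('pics/s4.png')[60:300,240:440];cv2.imwrite('pics/s4c.png',cv2.resize(a,None,fx=2.5,fy=2.5,interpolation=2))"
```

```text
1 dx/dy 0.39721020524765915 deg 21.663480975023685 x at y=-206: 487.5300592499118 y range -261.77294782591014 -139.9262495727203 std 5.665880817862327
2 dx/dy -0.18455586770571386 deg -10.456611384243036 x at y=-206: 522.1273773798089 y range -274.01847330496275 -149.86517169743917 std 8.152839367516632
orange [[498.0, -220.0, 280.1], [521.7, -182.0, 323.4]] ((509.3611145019531, -202.5028076171875), (40.39450454711914, 23.9969425201416), 83.01950073242188)
1 dx/dy 0.09916945158328962 deg 5.663473512010866 x at y=-206: 496.3939977979945 y range -266.621620026889 -138.4551453160551 std 0.7772193668852534
2 dx/dy 0.10033979764108283 deg 5.729868696914581 x at y=-206: 514.8330806133308 y range -275.1447459251277 -149.53297890156534 std 0.8930589971414106
orange [[496.1, -224.8, 278.1], [520.3, -190.5, 325.9]] ((509.2995910644531, -206.54539489746094), (35.90953826904297, 19.14337730407715), 80.13887023925781)
s4 121 [[496.1, -224.8, 278.1], [507.8, -221.7, 305.7], [520.3, -190.5, 325.9]]
s4 175 2 [ 497.5 -214.6  181.2] [ 499.7 -213.3  183.8]
s4 185 9 [ 496.6 -218.2  186. ] [ 501.7 -209.7  194.6]
s4 195 15 [ 496.5 -217.5  195.8] [ 505.8 -208.3  204.2]
s4 205 18 [ 497.5 -216.7  205.4] [ 507.5 -199.1  213.9]
s4 215 20 [ 497.8 -218.5  216.3] [ 509.4 -190.4  224.8]
s4 225 20 [ 497.7 -217.4  225. ] [ 511.1 -196.4  234.5]
s4 235 20 [ 497.  -218.   236.2] [ 512.8 -214.3  244. ]
s4 245 25 [ 496.7 -218.6  245.1] [ 514.6 -213.9  254.8]
s4 255 5 [ 498.2 -218.9  255.1] [ 511.7 -216.5  259.6]
s4 265 14 [ 490.8 -226.1  266.9] [ 520.9 -208.   270. ]
```

View pics/s4c.png

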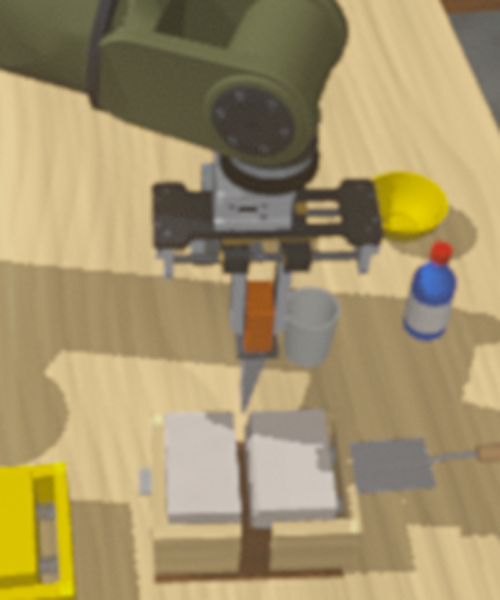

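The side view shows the tip above the seam, with its flat face almost in line with the fixed half's edge. Yaw matches the seam (-5.8°) and the gap is ≈17 mm. I'll shift +3.5 mm in x for clearance, lower to just above the seam and measure again.

```bash
python3 -m handwheel '0.09 -0.05 -0.2 0 1;0 0 -0.5 0 1;0 0 -0.5 0 1;0 0 -0.5 0 1;0 0 -0.2 0 1;0 0 -0.05 0 1;0 0 0 0 1;0 0 0 0 1;0 0 0 0 1;0 0 0 0 1'
python3 - <<'E'
from h import *
snap('side','s5')
p,W,ok=cloud('s5');s=read_state();print(s['eef_pos'],s['eef_rot'],s['wrist_force'])
b=ok&(W[...,2]>97)&(W[...,2]<190)&(abs(W[...,0]-510)<35)&(abs(W[...,1]+205)<30)
for a in range(97,185,8):
    g=W[b&(W[...,2]>=a)&(W[...,2]<a+8)]
    if len(g):i,j=g[:,0].argmin(),g[:,0].argmax();print(a,len(g),g[i].round(1),g[j].round(1))
E
python3 seam.py s5
python3 -c "
import cv2;a=cv2.imread('pics/s5.png')[150:300,280:400];cv2.imwrite('pics/s5c.png',cv2.resize(a,None,fx=4,fy=4,interpolation=2))"
```

```text
clock: 10.12
eef_pos: [512.5, -207.0, 166.1]
eef_rot: [3.14, 0.0, 1.468]
wrist_force: [0.1, 0.2, -1.2]
finger_gap: 23.6
finger_force: 39.9
[ 512.39392338 -206.93690708  165.9093365 ] [3.14044175e+00 4.62675102e-04 1.46770286e+00] [-0.15886776 -0.0702602  -2.29974003]
97 3 [ 503.3 -196.4  103.4] [ 504.7 -217.8  103.8]
105 7 [ 501.7 -219.4  110.9] [ 504.2 -219.4  110.4]
113 8 [ 501.8 -216.7  119.7] [ 509.5 -215.6  116.6]
121 10 [ 500.8 -220.2  129. ] [ 508.8 -216.7  126.6]
129 5 [ 501.1 -217.6  133.5] [ 510.4 -219.6  134.5]
137 13 [ 500.6 -219.3  139.9] [ 512.5 -219.1  141.6]
145 13 [ 500.7 -215.8  151.3] [ 512.4 -219.   145.5]
153 19 [ 501.4 -210.5  156. ] [ 516.7 -217.8  159. ]
161 13 [ 502.2 -218.4  162.6] [ 518.6 -218.3  167.2]
169 18 [ 501.5 -219.2  175.4] [ 518.  -219.6  173. ]
177 3 [ 501.6 -218.2  178. ] [ 517.7 -220.1  177.6]
1 dx/dy 0.09986133450425781 deg 5.702726744727443 x at y=-206: 496.4643547098053 y range -267.9043990612089 -140.46758813829604 std 0.7540388585103057
2 dx/dy 0.22349565883218742 deg 12.598317942072637 x at y=-206: 519.2199933377738 y range -275.10984077433363 -152.11243339159068 std 3.310262709977855
```

View pics/s5c.png

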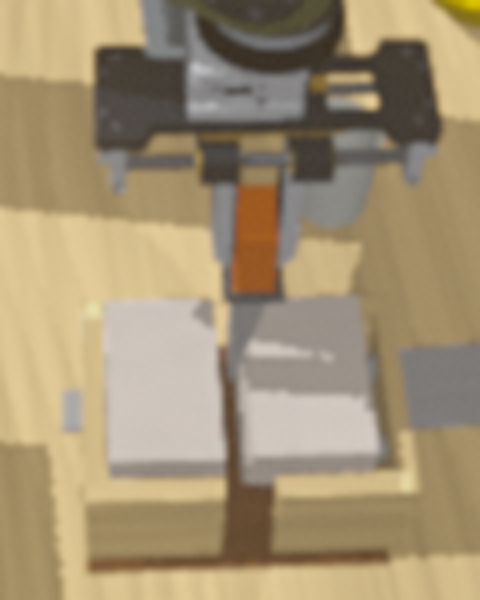

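The tip sits in the gap: flat face at x≈501, fixed edge ≈495–496, sprung edge ≈513.6. I'll lower 36 mm, then ease towards the fixed face.

```bash
python3 -m handwheel '0 0 -0.15 0 1;0 0 -0.15 0 1;0 0 -0.15 0 1;0 0 -0.15 0 1;0 0 -0.15 0 1;0 0 -0.15 0 1;0 0 0 0 1;0 0 0 0 1;0 0 0 0 1';python3 -m handwheel '-0.025 0.0025 0 0 1;-0.025 0.0025 0 0 1;0 0 0 0 1;0 0 0 0 1'; python3 -m handwheel '-0.0125 0.00125 0 0 1;0 0 0 0 1;0 0 0 0 1'; python3 -c "
from h import *
for i in range(3): s=read_state();print(s['wrist_force'],s['moment'],s['eef_pos'])"
```

```text
clock: 10.92
eef_pos: [512.3, -206.9, 129.4]
eef_rot: [3.141, 0.0, 1.468]
wrist_force: [0.6, 0.1, -1.9]
finger_gap: 23.8
finger_force: 39.9
clock: 11.25
eef_pos: [510.1, -206.6, 129.3]
eef_rot: [3.141, 0.0, 1.468]
wrist_force: [0.3, 0.4, -2.3]
finger_gap: 23.5
finger_force: 39.9
clock: 11.5
eef_pos: [509.6, -206.5, 129.1]
eef_rot: [3.142, 0.0, 1.468]
wrist_force: [0.5, 1.1, -0.6]
finger_gap: 24.2
finger_force: 39.9
[ 0.54476061  1.11307782 -0.59714078] [-0.13436523  0.01778275  0.03539426] [ 509.62855323 -206.53401407  129.14743405]
[ 0.54476061  1.11307782 -0.59714078] [-0.13436523  0.01778275  0.03539426] [ 509.62855323 -206.53401407  129.14743405]
[ 0.54476061  1.11307782 -0.59714078] [-0.13436523  0.01778275  0.03539426] [ 509.62855323 -206.53401407  129.14743405]
```

```bash
for i in 1; do python3 -m handwheel '-0.0125 0.00125 0 0 1;0 0 0 0 1;0 0 0 0 1'; python3 -m handwheel '-0.0125 0.00125 0 0 1;0 0 0 0 1;0 0 0 0 1';  python3 -m handwheel '-0.0125 0.00125 0 0 1;0 0 0 0 1;0 0 0 0 1'; done | grep -E 'eef_pos|force: \['
```

```text
eef_pos: [509.1, -206.5, 129.1]
wrist_force: [-0.5, -0.2, -1.8]
eef_pos: [508.6, -206.4, 129.2]
wrist_force: [-0.2, 0.8, -2.8]
eef_pos: [508.3, -206.4, 129.2]
wrist_force: [2.3, -0.1, -0.9]
```

```bash
python3 -m handwheel '0 0 0 0 1;0 0 0 0 1' | grep -E 'eef_pos|force: \['; python3 -m handwheel '-0.00625 0 0 0 1;0 0 0 0 1;0 0 0 0 1'| grep -E 'eef_pos|force: \['; python3 -m handwheel '0 0 0 0 1'| grep -E 'eef_pos|force: \['
```

```text
eef_pos: [508.2, -206.4, 129.2]
wrist_force: [1.4, -0.5, -1.3]
eef_pos: [508.1, -206.4, 129.2]
wrist_force: [4.1, -0.0, -2.3]
eef_pos: [508.1, -206.4, 129.2]
wrist_force: [4.1, 0.1, -2.5]
```

```bash
g(){ grep -E 'eef_pos|force: \['; }; python3 -m handwheel '0.005 0 -0.1 0 1;0 0 -0.1 0 1;0 0 -0.1 0 1;0 0 -0.1 0 1;0 0 0 0 1;0 0 0 0 1' | g; python3 -m handwheel '0 0 -0.05 0 1;0 0 -0.05 0 1;0 0 0 0 1' | g;python3 -m handwheel '0 0 -0.05 0 1;0 0 -0.05 0 1;0 0 0 0 1' | g
```

```text
eef_pos: [508.2, -206.4, 112.6]
wrist_force: [4.8, -1.2, -2.4]
eef_pos: [508.1, -206.4, 108.8]
wrist_force: [5.2, -0.1, -3.0]
eef_pos: [508.1, -206.4, 104.8]
wrist_force: [5.3, -1.0, -2.9]
```

```bash
g(){ grep -E 'eef_pos|force: \['; }; python3 -m handwheel '0.0075 0 0 0 1;0 0 -0.05 0 1;0 0 0 0 1' | g; python3 -m handwheel '0 0 -0.05 0 1;0 0 0 0 1' | g;python3 -m handwheel '0 0 -0.05 0 1;0 0 0 0 1' | g;python3 -m handwheel '0 0 -0.05 0 1;0 0 0 0 1' | g
```

```text
eef_pos: [508.2, -206.4, 102.7]
wrist_force: [3.3, -0.1, -3.0]
eef_pos: [508.3, -206.4, 100.8]
wrist_force: [2.7, -0.6, -1.6]
eef_pos: [508.3, -206.3, 98.8]
wrist_force: [2.2, -0.6, -2.2]
eef_pos: [508.3, -206.3, 96.8]
wrist_force: [2.4, -0.3, -2.8]
```

```bash
g(){ grep -E 'eef_pos|force: \['; }; python3 -m handwheel '0 0 -0.05 0 1;0 0 0 0 1' | g; python3 -m handwheel '0 0 -0.025 0 1;0 0 0 0 1' | g;python3 -m handwheel '0 0 -0.025 0 1;0 0 0 0 1' | g;python3 -m handwheel '0 0 -0.025 0 1;0 0 0 0 1' | g
```

```text
eef_pos: [508.3, -206.4, 94.8]
wrist_force: [1.9, -0.6, -1.5]
eef_pos: [508.3, -206.4, 94.0]
wrist_force: [2.1, 0.2, -2.4]
eef_pos: [508.3, -206.4, 93.0]
wrist_force: [1.0, -0.6, -1.2]
eef_pos: [508.3, -206.4, 92.0]
wrist_force: [1.4, -1.6, -2.6]
```

```bash
g(){ grep -E 'eef_pos|force: \['; }; python3 -m handwheel '0 0 -0.025 0 1;0 0 0 0 1' | g; python3 -m handwheel '0 0 -0.025 0 1;0 0 0 0 1' | g;python3 -m handwheel '0 0 -0.025 0 1;0 0 0 0 1' | g
```

```text
eef_pos: [508.3, -206.4, 90.9]
wrist_force: [1.7, -0.4, -1.7]
eef_pos: [508.3, -206.4, 89.9]
wrist_force: [0.4, 0.0, -2.7]
eef_pos: [508.3, -206.4, 89.0]
wrist_force: [0.7, -0.1, -2.0]
```

```bash
g(){ grep -E 'eef_pos|force: \['; }; python3 -m handwheel '0 0 -0.025 0 1;0 0 0 0 1' | g; python3 -m handwheel '0 0 -0.025 0 1;0 0 0 0 1' | g;python3 -m handwheel '0 0 -0.025 0 1;0 0 0 0 1' | g
```

```text
eef_pos: [508.3, -206.4, 88.1]
wrist_force: [0.6, -0.4, 0.1]
eef_pos: [508.3, -206.4, 87.1]
wrist_force: [-0.5, -0.6, 0.8]
eef_pos: [508.3, -206.4, 86.1]
wrist_force: [-1.5, -0.1, 1.9]
```

```bash
g(){ grep -E 'eef_pos|force: \['; }; python3 -m handwheel '-0.01 0 -0.025 0 1;0 0 0 0 1;0 0 0 0 1' | g; python3 -m handwheel '0 0 -0.025 0 1;0 0 0 0 1' | g;python3 -m handwheel '-0.0025 0 -0.025 0 1;0 0 0 0 1' | g
```

```text
eef_pos: [508.3, -206.5, 85.3]
wrist_force: [1.2, -0.4, 3.2]
eef_pos: [508.2, -206.5, 84.3]
wrist_force: [0.9, -0.4, 3.6]
eef_pos: [508.2, -206.5, 83.4]
wrist_force: [1.6, 0.4, 4.8]
```

```bash
g(){ grep -E 'eef_pos|force: \['; }; python3 -m handwheel '-0.0025 0 -0.025 0 1;0 0 0 0 1' | g; python3 -m handwheel '0 0 -0.025 0 1;0 0 0 0 1' | g;python3 -m handwheel '-0.0025 0 -0.025 0 1;0 0 0 0 1;0 0 0 0 1' | g
```

```text
eef_pos: [508.2, -206.5, 82.5]
wrist_force: [1.9, 0.0, 5.2]
eef_pos: [508.2, -206.5, 81.6]
wrist_force: [2.0, 0.8, 6.3]
eef_pos: [508.2, -206.6, 80.8]
wrist_force: [0.9, 0.1, 7.8]
```

Push is now about 10 N. Letting go and backing straight up.

```bash
python3 -m handwheel '0 0 0 0 1;0 0 0 0 1;0 0 0 0 1' 6; python3 -m handwheel '0 0 0 0 0.5;0 0 0 0 0.3;0 0 0 0 0;0 0 0 0 0;0 0 0 0 0;0 0 0 0 0;0 0 0 0 0;0 0 0 0 0;0 0 0 0 0;0 0 0 0 0'; python3 -m handwheel '0 0 0.2 0 0;0 0 0.5 0 0;0 0 0.5 0 0;0 0 0.5 0 0;0 0 0.5 0 0;0 0 0.5 0 0;0 0 0.3 0 0;0 0 0 0 0;0 0 0 0 0;0 0 0 0 0'
python3 - <<'E'
from h import *
snap('side','s6');snap('wrist','w6')
for f in('s6','w6'):
    p,W,ok=cloud(f);h=cv2.cvtColor(p,cv2.COLOR_RGB2HSV).astype(int);z=W[...,2]
    m=ok&(h[...,0]<14)&(h[...,1]>150)&(h[...,2]>60)&(z>105)&(z<175)&(abs(W[...,0]-508)<50)&(abs(W[...,1]+206)<50);q=W[m]
    t=q[q[:,2]>q[:,2].max()-8];print(f,len(q),np.percentile(q,[2,50,98],0).round(1).tolist(),cv2.minAreaRect(t[:,:2].astype(np.float32)))
a=cv2.imread('pics/s6.png')[130:290,260:420];b=cv2.imread('pics/w6.png')[90:290,220:420]
cv2.imwrite('pics/m6.png',np.hstack([cv2.resize(a,(400,400)),cv2.resize(b,(400,400))]))
E
```

```text
clock: 17.58
eef_pos: [508.2, -206.6, 80.7]
eef_rot: [3.14, 0.0, 1.468]
wrist_force: [1.7, 0.4, 7.3]
finger_gap: 23.9
finger_force: 6.0
clock: 18.42
eef_pos: [507.7, -206.4, 80.1]
eef_rot: [3.142, -0.0, 1.468]
wrist_force: [0.1, -0.9, -0.1]
finger_gap: 87.3
finger_force: 0.0
clock: 19.25
eef_pos: [507.3, -206.2, 199.3]
eef_rot: [-3.14, -0.0, 1.468]
wrist_force: [-0.3, -0.8, 0.2]
finger_gap: 94.2
finger_force: 0.0
s6 73 [[495.3, -227.8, 116.0], [506.9, -224.7, 136.3], [518.4, -211.7, 161.9]] ((513.6868896484375, -219.0226287841797), (29.107318878173828, 13.069375991821289), 46.69782638549805)
w6 712 [[496.8, -224.3, 121.4], [510.6, -193.1, 159.5], [521.4, -184.8, 161.2]] ((509.1613464355469, -205.0496063232422), (40.09264373779297, 23.311574935913086), 83.44416046142578)
```

View pics/m6.png

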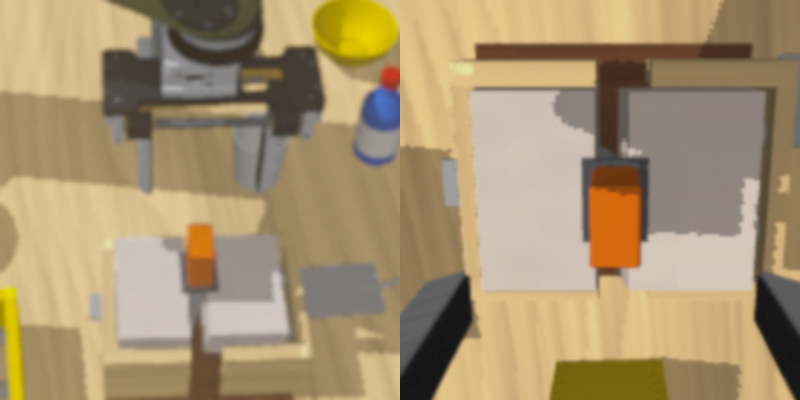

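The blade stands upright in the middle of the seam, square to it, and the fingers are clear. Handing in.

```bash
python3 -c "from cell import sign_off;print(sign_off())"
```

```text
the job is handed in; nothing more can be done
None
```

The job is handed in, verdict not shown: the feeler blade was pushed into the middle of the seam to about 10 N and released, and in the last pictures it stands upright, square and clear of the gripper; the first grasp closed on air above the handle because the real fingertips sit about 40 mm above the reported TCP, which I corrected for.

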